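# Seat the stone plates in the serving board

### The job

Lay up the serving board on the bench: slide the round stone plate and the square stone plate along the board until each drops into the recess that matches its outline and lies flat and fully home on the recess floor. The plates are too wide to grip, so push them, never lifting them clear of the board, and leave the little pot, the jar and all the other things standing where they are.

Things in the scene. Friction and masses are not known exactly. Their poses are not given: they have to be found in the camera images.
- board: Wooden serving board lying on the bench, fixed, 320 (x) by 600 (y) by 24 mm thick; origin at the centre of its underside, so the deck is at z = +24 mm. It has two recesses, each 10 mm deep with a flat floor and a 1.5 mm chamfered mouth. Position and yaw vary.
- board_hole0 (a point): Centre of the mouth (deck level, z up) of the round recess, 104 mm in diameter, at (+60, +220) mm in the board's frame; its floor is 10 mm lower.
- board_hole1 (a point): Centre of the mouth (deck level, z up) of the square recess, 94 by 94 mm, sides parallel to the board's edges, at (-60, -220) mm in the board's frame; its floor is 10 mm lower.
- disc: Round marble plate, diameter 100 mm, 14 mm thick, about 0.26 kg, starting flat on the board's deck; origin at the centre of its underside, z up. Seated, it stands 4 mm proud of the deck.
- square: Square marble plate, 90 by 90 by 14 mm, about 0.27 kg, starting flat on the board's deck at some yaw; origin at the centre of its underside, x and y along its sides, z up. Seated, it stands 4 mm proud of the deck.
- ramekin: Little white ceramic pot, open, rim radius 30 mm, 45 mm tall, loose on the deck (in the way on the side of the round recess); origin at the centre of its underside.
- jar: Small closed glass jar, radius 24 mm, 55 mm tall, loose on the deck near the far edge of the board on the side of the square recess; origin at the centre of its underside.
- lunchbox: Red plastic lunch box with clip-on lid, 136 by 206 by 71 mm, loose on the bench left of the board; origin at the centre of its underside.
- glassbox: Glass food container with grey lid and flap vent, 156 by 116 by 69 mm, loose on the bench left of the board; origin at the centre of its underside.
- fork: Stainless steel fork, 190 mm long, 4 mm thick, loose on the bench beyond the board; origin on its underside near mid-length, tines to its +x.
- bowl: Blue ceramic bowl, rim radius 70 mm, 55 mm tall, loose on the bench right of the board; origin at the centre of its underside.
- cuttingboard: Wooden cutting board standing on its long edge in a foot, fixed, 300 mm along x, 212 mm tall, the foot 52 mm wide, on the bench right of the board; origin at the centre of its underside.
Mind the look-alikes: they are no part of the job. What is shaped like the square but red is not meant.

How it is judged (in metres and radians):
At the end, for the whole second after the job is handed in: Each plate lies in the recess of its own shape: within 5 mm of its centre, underside at least 8 mm below the deck, level within 0.03 rad, at rest; the square parallel to its recess within 0.08 rad; the pot, jar and other loose things within 20 mm of where they stood (horizontal distance between disc and board_hole0 below 0.005 m and z of disc in the frame of board_hole0 below -0.008 m and angle between each of disc, square's own z axis and vertical below 0.03 rad and linear speed of each of disc, square below 0.01 m/s and horizontal distance between square and board_hole1 below 0.005 m and z of square in the frame of board_hole1 below -0.008 m and (angle between the x axis of square and the x axis of board, either way round below 0.08 rad or angle between the y axis of square and the x axis of board, either way round below 0.08 rad) and distance of each of ramekin, jar, lunchbox, glassbox, fork, bowl from where it was at the start of the episode below 0.02 m); the robot touches nothing.
It fails at once if the pot or the jar on the board is pushed more than 20 mm or tipped over (distance of any of ramekin, jar from where it was at the start of the episode above 0.02 m or angle between any of ramekin, jar's own z axis and vertical above 0.35 rad).
It fails at once if the lunch box, glass container, fork or bowl is pushed more than 20 mm or tipped over (distance of any of lunchbox, glassbox, fork, bowl from where it was at the start of the episode above 0.02 m or angle between any of lunchbox, glassbox, fork, bowl's own z axis and vertical above 0.35 rad).
It fails at once if the round plate is lifted clear of the board (z of disc in the frame of board above 0.055 m).
It fails at once if the square plate is lifted clear of the board (z of square in the frame of board above 0.055 m).
It also fails if it takes over 72 s, if anything falls off the work surface, if the arm or the gripper's body presses on something with over 40 N, if the wrist force passes 120 N, or if a joint passes its speed limit or range.

### The arm

A 6-joint arm with a two-finger parallel gripper is mounted at the origin on the work surface. World frame = base frame: x ahead of the robot, y to its left, z up, the work surface at z = 0. Lengths are in mm, angles in rad, forces in N, time in s.
With the tool pointing down it reaches from about 325 to 900 mm from the base axis. Payload 6.1 kg.
Tool frame: the origin (TCP) lies midway between the tips of the shut fingers; the grasp point (between the pads) lies 19 mm behind it; z points along the fingers, y is the line along which they close (so a half turn about z gives the same grasp; the last joint's range is limited). The gripper opens to 85 mm and grips with 20 to 120 N. Pads are 22 mm wide; open, the fingers measure 114 mm over their backs; the gripper's body (76 mm by 85 mm) begins 54 mm behind the grasp point. The pads swing forward as they close: fully open they stand 13 mm farther back than shut.
Start: joints at [-1.467, 0.22, 1.526, -0, 1.395, -0.126], TCP at [142.358, -608.564, 231.3] pointing down, gripper open.
Joint ranges: [-2.98, 2.98], [-0.91, 2.08], [0.09, 2.57], [-1.24, 4.39], [0.2, 2.65], [-2.68, 2.68]. Speed limits (rad/s): [2.57, 2.57, 3.01, 3.14, 3.14, 3.14].

### API

Orientations are given as a rotation vector (axis times angle).
In Python, from plant import env, eyes gives the robot as it stands.
- The arm moves only by the shell command python3 -m creep 'ROWS' [FORCE]. ROWS is a JSON object of lists of equal length, an entry for each row: "rot": the turn, a rotation vector about the tool's x, y, z in rad, a list of three; "translation": the shift along the tool's x, y, z in cm, a list of three; "claw": the closure, from 0 (fully open) to 1 (shut). In form: {"rot": [[rx, ry, rz], ...], "translation": [[x, y, z], ...], "claw": [claw, ...]}. A call has 1 to 10 rows; each row is the pose to reach, as a shift and turn from the pose commanded when the call began, along the tool's axes at that moment; what a row does not reach only later rows make up. A row lasts 1/8 s, in which the tool goes at most 62.5 mm and 10.7 degrees, less where a joint would pass 70% of its speed; a pose out of reach is approached as far as the arm can. A call with a gripper value outside its range is refused whole. The fingers move at their own pace and stop on an object; FORCE is the grip in N (left out, the last holds). Time passes only in rows, so rows that repeat a pose let the fingers close. It gives the time, the measured TCP pose, the force, the opening and the grip force at its end, in the units of the state.
- env.observe(): the state, without advancing time (a new reading comes with each control period).
- eyes.capture(name): name is "scene" or "side" or "wrist"; returns a dict with "frame" (384x512x3 uint8, red, green, blue), "vertical_fov" (degrees; the focal length in pixels is half the picture's height over the tangent of half this angle, whatever the lens; pixels are square), "cx", "cy" (the principal point, pixels), "R" (3x3) and "t" (3): a world point X has camera coordinates R X + t; the wrist camera has in their place "mount" (4x4, takes a point from camera to tool coordinates, whose origin is the TCP and whose axes are the flange's). Camera axes: x right, y down, z forward; pixel columns grow to the right and rows downward; lengths in mm; the calibration is good to about 2 mm. The wrist camera is an equidistant fisheye: a pixel r from the principal point sees the ray r / f radians off the axis. A picture is of the moment at which its call begins: read the wrist's pose just before it. There is no depth.
- env.sign_off(): hands the job in; it is judged then, once.
The state is a dict: "time": time; "joint_positions": joint angles; "joint_velocities": joint speeds; "tau": joint torques, N m; "tool_pos": TCP position; "tool_rot": TCP orientation; "contact_force": force on the tool from outside, world axes, zero at the start; "ft_torque": the same for the moment, N m; "width": finger opening in mm; "finger_force": force on a finger pad.
Only numpy, scipy, OpenCV 4.12 (cv2) and the standard library are available. Lean on these libraries where they do the work, as an engineer would, in place of code of your own. Each camera call takes 0.05 s, during which the arm holds its last target. There are 200 camera calls.

## Working session

There is one attempt and no reset: what is moved stays moved. The work goes in short steps, Python scripts to look and compute and a shell command to move; the robot and the scene stay as the last step left them, time stands still between calls to the robot, and variables do not carry over. Pictures are saved under pics/ and viewed, at most 10 in all, crops included, and the job is handed in when it is done.

```bash
mkdir -p pics; cat > h.py <<'E'
import numpy as np, cv2
from plant import env, eyes
from scipy.spatial.transform import Rotation as Ro
def cap(n):
    s=env.observe(); c=eyes.capture(n); return s,c
def foc(c): return c["frame"].shape[0]/2/np.tan(np.radians(c["vertical_fov"])/2)
def pix2w(c,u,v,z):
    f=foc(c); d=np.array([(u-c["cx"])/f,(v-c["cy"])/f,1]); R=np.array(c["R"]);t=np.array(c["t"])
    o=-R.T@t; d=R.T@d; return o+d*(z-o[2])/d[2]
def w2pix(c,X):
    p=np.array(c["R"])@np.array(X)+np.array(c["t"]); f=foc(c); return c["cx"]+f*p[0]/p[2], c["cy"]+f*p[1]/p[2]
E
python3 - <<'E'
from h import *
import pickle
print(env.observe())
for n in ("scene","side"):
    s,c=cap(n); pickle.dump(c,open(n+".pkl","wb"))
    cv2.imwrite(f"pics/{n}0.png",cv2.resize(c["frame"][:,:,::-1],(800,600),interpolation=cv2.INTER_CUBIC))
    print(n,c["vertical_fov"],c["cx"],c["cy"],-np.array(c["R"]).T@np.array(c["t"]))
E
```

```text
{'time': 0.0, 'joint_positions': array([-1.46713028e+00,  2.21225557e-01,  1.52760262e+00, -7.30341269e-06,
        1.39468039e+00, -1.26106784e-01]), 'joint_velocities': array([ 0.00085387,  0.00078368,  0.00056303, -0.00078661, -0.00251901,
       -0.00081661]), 'tau': array([-4.58871600e-04, -4.96906328e+01, -3.89396775e+01, -2.54744891e-04,
        1.08742996e-02,  2.52157164e-06]), 'tool_pos': array([ 142.27551145, -607.98048302,  230.20407443]), 'tool_rot': array([-3.11897920e+00, -3.59915249e-01, -2.24613853e-05]), 'contact_force': array([0.29724939, 0.41460852, 0.40047946]), 'ft_torque': array([ 0.05124299,  0.01399917, -0.03230191]), 'finger_force': 0.0, 'width': 85.70388220178748}
scene 56.884764873879384 255.90888777563694 192.37415326060844 [1099.20422178  445.5393823  1080.49419355]
side 51.858299182338605 254.63653050034117 195.97154310620127 [  440.71086773 -1050.87065677   722.51948449]
```

View pics/scene0.png

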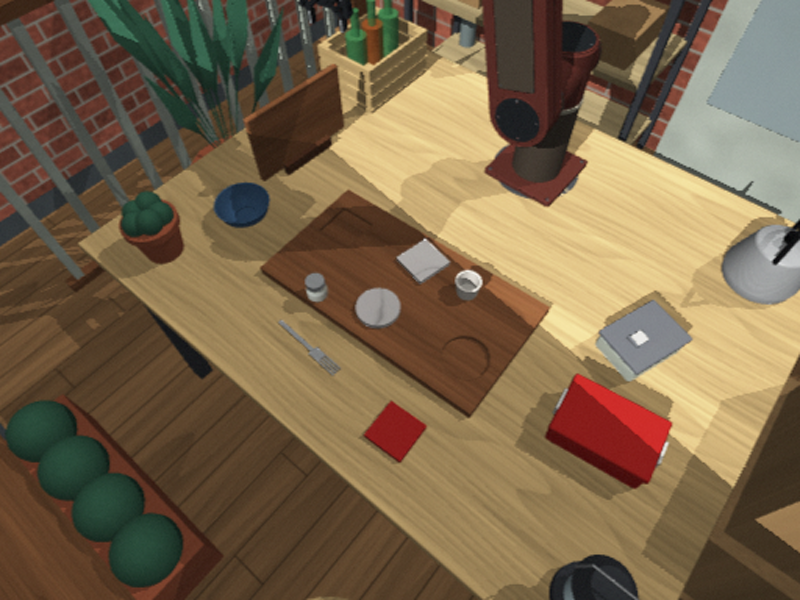

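View pics/side0.png

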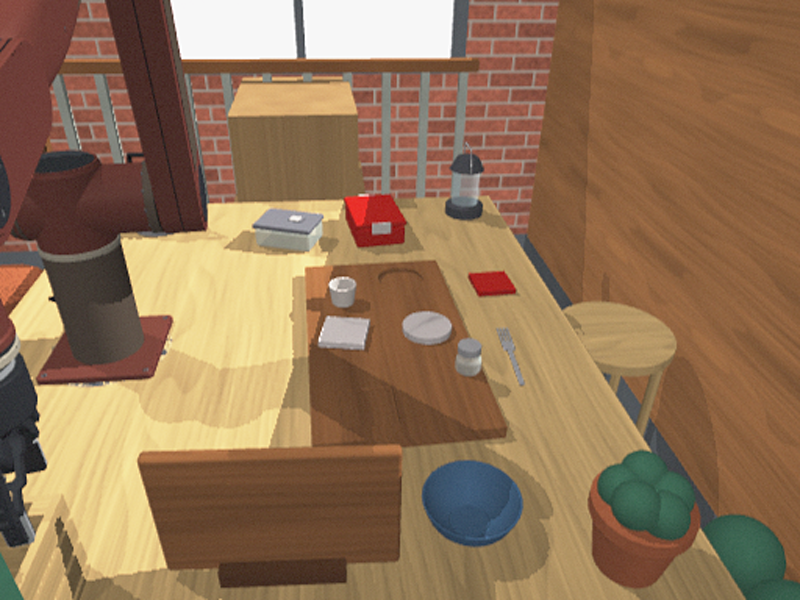

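The scene view shows the board with corners near (349,192), (262,270), (470,414) and (550,305) in the 800x600 picture. The disc is at about (378,308), the square at (423,260), the pot at (468,285) and the jar at (316,287). The red square is off the board, so it's the decoy.

```bash
python3 - <<'E'
from h import *
import pickle
c=pickle.load(open("scene.pkl","rb"))
im=c["frame"][118:268,160:360,::-1]
cv2.imwrite("pics/crop0.png",cv2.resize(im,(800,600),interpolation=cv2.INTER_CUBIC))
k=1.5625
for n,u,v,z in [("c1",349,192,24),("c2",262,270,24),("c3",470,414,24),("c4",550,305,24),("disc",378,307,38),("pot",468,280,69),("jar",315,280,79)]:
    print(n,pix2w(c,u/k,v/k,z).round(1))
E
```

```text
c1 [ 404.4 -316.8   24. ]
c2 [ 720.  -306.3   24. ]
c3 [699.3 282.4  24. ]
c4 [374.9 270.3  24. ]
disc [630.7 -20.   38. ]
pot [464.  102.4  69. ]
jar [ 684.  -155.8   79. ]
```

View pics/crop0.png

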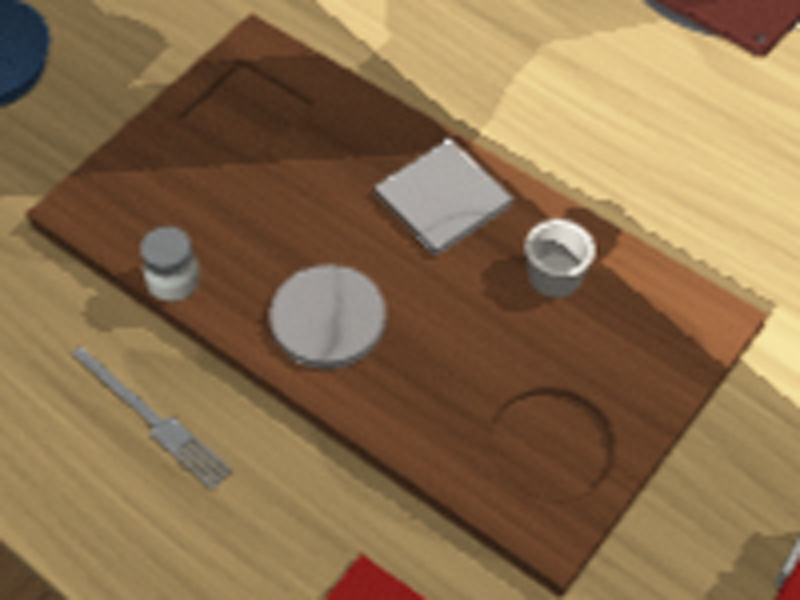

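The crop shows the deck corners at (252,15), (30,215), (562,592) and (768,318). The disc's top is centred near (327,312), and the square's top corners are (450,140), (376,188), (434,250) and (512,200). The pot's rim is at (560,248), the jar's lid at (167,247), and both recesses are visible.

```bash
cat > fit.py <<'E'
from h import *
from scipy.optimize import least_squares
def pose(W,B):   # 2D rigid fit B->W
    f=lambda p:(np.c_[np.cos(p[2])*B[:,0]-np.sin(p[2])*B[:,1]+p[0],np.sin(p[2])*B[:,0]+np.cos(p[2])*B[:,1]+p[1]]-W).ravel()
    r=least_squares(f,[*W.mean(0),0.]); return r.x,f(r.x).reshape(-1,2)
E
python3 - <<'E'
from fit import *
import pickle
c=pickle.load(open("scene.pkl","rb"))
g=lambda u,v,z: pix2w(c,160+(u+.5)/4-.5,118+(v+.5)/4-.5,z)[:2]
W=np.array([g(*p,24) for p in [(252,15),(30,215),(562,592),(768,318)]])
p,r=pose(W,np.array([[-160,-300],[160,-300],[160,300],[-160,300.]]));print("board",p.round(3),r.round(1))
R=lambda a:np.array([[np.cos(a),-np.sin(a)],[np.sin(a),np.cos(a)]])
for n,h in (("h0",(60,220)),("h1",(-60,-220))): print(n,(p[:2]+R(p[2])@h).round(1))
S=np.array([g(*q,38) for q in [(450,140),(376,188),(434,250),(512,200)]]);print(S.round(1))
q,r=pose(S,45*np.array([[-1,-1],[1,-1],[1,1],[-1,1.]]));print("sq",q.round(3),r.round(1))
E_=[g(*q,38) for q in [(269,312),(386,312),(327,265),(327,361)]];print("disc",np.round(E_,1),g(327,312,38))
print("round rec",g(554,388,24),g(614,440,24),"sqrec corner",g(240,64,24),g(180,117,24),g(312,104,24))
print("pot",g(560,248,69),"jar",g(167,247,79))
s=pickle.load(open("side.pkl","rb"));k=1.5625
for n,u,v,z in [("c2",506,432,24),("c1",311,446,24),("c4",305,268,24),("c3",436,262,24),("disc",427,327,38),("pot",342,283,69),("jar",468,346,79)]: print(n,pix2w(s,u/k,v/k,z).round(1))
S=np.array([pix2w(s,u/k,v/k,38)[:2] for u,v in [(319,345),(364,347),(370,320),(327,318)]]);q,r=pose(S,45*np.array([[-1,-1],[1,-1],[1,1],[-1,1.]]));print("sq",q.round(3),r.round(1))
E
```

```text
board [ 5.50499e+02 -2.04970e+01  2.80000e-02] [[-1.2 -0.1]
 [ 2.  -3.1]
 [-0.4  1.8]
 [-0.5  1.4]]
h0 [604.3 201.1]
h1 [ 496.7 -242.1]
[[410.5 -59.9]
 [498.3 -77.6]
 [518.9   7.3]
 [430.1  27.8]]
sq [ 4.64429e+02 -2.55990e+01 -2.21000e-01] [[ 0.2  0.3]
 [ 0.2 -1.8]
 [-0.7  1.2]
 [ 0.3  0.4]]
disc [[661.3 -63. ]
 [596.7  16. ]
 [591.8 -56.3]
 [666.6   8.6]] [629.26471136 -23.81206884]
round rec [558.37545171 169.8400197 ] [566.9283371  237.55812553] sqrec corner [ 456.92537152 -288.80254813] [ 544.07332425 -287.28156366] [ 450.78594835 -198.81830882]
pot [465.26746334 103.72782726] jar [ 685.06042648 -155.89432628]
c2 [ 712.6 -332.5   24. ]
c1 [ 398.4 -333.6   24. ]
c4 [381.8 259.   24. ]
c3 [698.1 263.8  24. ]
disc [628.2 -37.5  38. ]
pot [464.8 100.3  69. ]
jar [ 681.1 -165.8   79. ]
sq [ 4.6450e+02 -4.0901e+01 -1.7900e-01] [[-1.   3.2]
 [ 2.7  1.5]
 [ 0.2 -2.8]
 [-1.8 -1.9]]
```

```bash
cat > d.py <<'E'
import sys; from h import *
# usage: d.py x y z yaw_deg  -> shift in tool cm, turn of tool z
x,y,z,w=map(float,sys.argv[1:5]); s=env.observe()
R=Ro.from_rotvec(s["tool_rot"]); p=np.array(s["tool_pos"])
X=R.as_matrix()[:,0]; yaw=np.arctan2(X[1],X[0])
c,sn=np.cos(np.radians(w)),np.sin(np.radians(w))
T=np.array([[c,sn,0],[sn,-c,0],[0,0,-1]]).T
print("t",s["time"],"pos",p.round(1),"yaw",np.degrees(yaw).round(2),"shift cm",(R.as_matrix().T@(np.array([x,y,z])-p)/10).round(2),"rot",(R.inv()*Ro.from_matrix(T)).as_rotvec().round(3))
E
python3 d.py 560 -20 350 91.6; python3 - <<'E'
from h import *
import pickle
c=pickle.load(open("scene.pkl","rb"));k=1.5625
for u,v in [(285,170),(330,145),(235,205)]: print(pix2w(c,u/k,v/k,0).round())
print(eyes.capture("wrist")["mount"])
E
```

```text
t 0.1 pos [ 142.3 -608.   230.3] yaw 13.17 shift cm [ 54.07 -47.76 -11.87] rot [-1.000e-03 -1.000e-03 -1.369e+00]
[ 439. -527.    0.]
[ 288. -500.    0.]
[ 612. -535.    0.]
[[ 1.25624597e-03 -9.63611387e-01 -2.67304164e-01  6.73170592e+01]
 [ 9.99998659e-01  9.29689191e-04  1.34822140e-03 -1.25657874e+00]
 [-1.05065170e-03 -2.67305499e-01  9.63611263e-01 -1.41446026e+02]
 [ 0.00000000e+00  0.00000000e+00  0.00000000e+00  1.00000000e+00]]
```

```bash
python3 -m creep '{"rot":[[0,0,0],[0,0,0],[0,0,-0.17],[0,0,-0.34],[0,0,-0.51],[0,0,-0.68],[0,0,-0.85],[0,0,-1.02],[0,0,-1.19],[0,0,-1.369]],"translation":[[0,0,-6],[0,0,-11.9],[5,-4,-11.9],[9,-8,-11.9],[13.5,-12,-11.9],[18,-16,-11.9],[22.5,-20,-11.9],[27,-24,-11.9],[31.5,-28,-11.9],[36,-32,-11.9]],"claw":[0,0,0,0,0,0,0,0,0,0]}'; python3 d.py 560 -20 350 91.6
```

```text
time: 1.4
tool_pos: [420.7, -213.2, 350.2]
tool_rot: [2.184, 2.258, 0.0]
contact_force: [1.9, -1.2, -0.1]
width: 85.2
finger_force: 0.0
t 1.4 pos [ 420.7 -213.2  350.2] yaw 91.93 shift cm [18.84 14.57  0.02] rot [0.    0.    0.006]
```

```bash
python3 -m creep '{"rot":[[0,0,0],[0,0,0],[0,0,0],[0,0,0.006],[0,0,0.006],[0,0,0.006],[0,0,0.006]],"translation":[[4,3,0],[8.5,6.5,0],[13,10,0],[16,12,0],[18.8,14.6,0],[18.8,14.6,0],[18.8,14.6,0]],"claw":[0,0,0,0,0,0,0]}'
cat >> h.py <<'E'
def wray(s,c,u,v,z):
    f=foc(c); a=np.array([u-c["cx"],v-c["cy"]]); r=np.hypot(*a); th=r/f
    d=np.r_[a/max(r,1e-9)*np.sin(th),np.cos(th)]
    M=np.array(c["mount"]); R=Ro.from_rotvec(s["tool_rot"]).as_matrix()
    o=R@M[:3,3]+s["tool_pos"]; d=R@M[:3,:3]@d; return o+d*(z-o[2])/d[2]
E
python3 - <<'E'
from h import *
import pickle
s,c=cap("wrist");pickle.dump((s,c),open("w1.pkl","wb"));print(c["vertical_fov"],foc(c))
cv2.imwrite("pics/w1.png",cv2.resize(c["frame"][:,:,::-1],(800,600),interpolation=cv2.INTER_CUBIC))
E
```

```text
time: 2.28
tool_pos: [560.3, -23.2, 349.9]
tool_rot: [-2.196, -2.246, 0.001]
contact_force: [-0.1, -0.6, -1.0]
width: 85.3
finger_force: 0.0
65.70646984690485 297.3186396354542
```

View pics/w1.png

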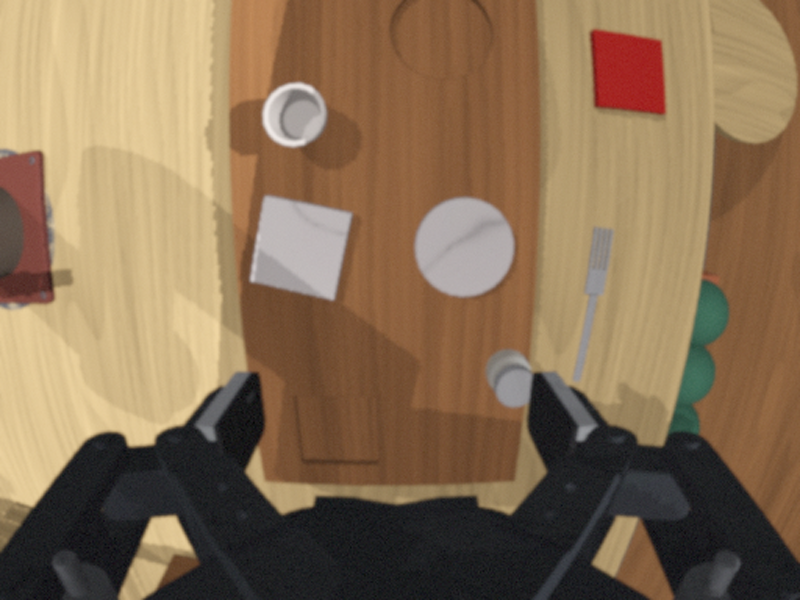

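The wrist view shows the disc's top at about (465,247) and the square's top corners at (266,196), (352,211), (334,299) and (251,282). The round recess spans columns 390–493 at row 32 or so, and the square recess has near corners at (303,462) and (378,460). The pot's rim is at (295,115).

```bash
python3 - <<'E'
from fit import *
import pickle
s,c=pickle.load(open("w1.pkl","rb"));k=1.5625
g=lambda u,v,z: wray(s,c,(u+.5)/k-.5,(v+.5)/k-.5,z)[:2]
print("disc",g(465,247,38),[g(*q,38).round(1) for q in [(415,247),(515,247),(465,197),(465,297)]])
S=np.array([g(*q,38) for q in [(251,282),(334,299),(352,211),(266,196)]]);q,r=pose(S,45*np.array([[-1,-1],[1,-1],[1,1],[-1,1.]]));print("sq",q.round(3),r.round(1))
print("round L,R,top?,bot",[g(*q,24).round(1) for q in [(390,32),(493,32),(441,82)]])
print("sqrec corners",[g(*q,24).round(1) for q in [(303,462),(378,460),(297,395),(378,395)]])
print("board edges",[g(*q,24).round(1) for q in [(262,480),(515,484),(246,340),(231,100),(540,100),(530,340)]])
print("pot",g(295,115,69),"jar",g(515,388,79))
E
```

```text
disc [628.40257672 -22.34857918] [array([578.7, -23.9]), array([679.7, -20.3]), array([626.1,  27.3]), array([631.4, -73.7])]
sq [ 4.63702e+02 -2.63810e+01 -1.92000e-01] [[ 0.2  0.7]
 [ 1.1 -0.2]
 [ 0.2 -1.3]
 [-1.5  0.8]]
round L,R,top?,bot [array([548.8, 194.9]), array([652.9, 201.5]), array([600.7, 143. ])]
sqrec corners [array([ 452.1, -291.1]), array([ 544.4, -282.8]), array([ 451.1, -197.3]), array([ 543.8, -193.3])]
board edges [array([ 395.5, -325.2]), array([ 719.3, -322.4]), array([ 395.9, -132.3]), array([386.4, 127.4]), array([703.1, 132.7]), array([ 710.2, -124.5])]
pot [465.44462285 101.72186868] jar [ 682.97929377 -156.21643204]
```

```bash
python3 d.py 636.7 -94 23 96.65
```

```text
t 2.325 pos [560.2 -23.6 350.1] yaw 91.23 shift cm [-7.19  7.52 32.71] rot [-0.001  0.    -0.095]
```

```bash
python3 -m creep '{"rot":[[0,0,-0.05],[0,0,-0.095],[0,0,-0.095],[0,0,-0.095],[0,0,-0.095],[0,0,-0.095],[0,0,-0.095],[0,0,-0.095],[0,0,-0.095],[0,0,-0.095]],"translation":[[-3.6,3.7,4],[-7.2,7.5,8],[-7.2,7.5,13],[-7.2,7.5,18],[-7.2,7.5,22],[-7.2,7.5,26],[-7.2,7.5,28.5],[-7.2,7.5,30.5],[-7.2,7.5,31.5],[-7.2,7.5,31.5]],"claw":[0.3,0.3,0.3,0.3,0.3,0.3,0.3,0.3,0.3,0.3]}'; python3 d.py 636.7 -94 23 96.65
python3 - <<'E'
from h import *
s,c=cap("wrist")
cv2.imwrite("pics/w2.png",cv2.resize(c["frame"][:,:,::-1],(800,600),interpolation=cv2.INTER_CUBIC))
E
```

```text
time: 3.58
tool_pos: [637.0, -93.6, 35.2]
tool_rot: [-2.088, -2.347, 0.0]
contact_force: [-0.7, -0.5, 0.1]
width: 59.7
finger_force: 0.0
t 3.575 pos [637.  -93.6  35.2] yaw 96.68 shift cm [-0.04 -0.04  1.22] rot [-0.    -0.     0.001]
```

View pics/w2.png

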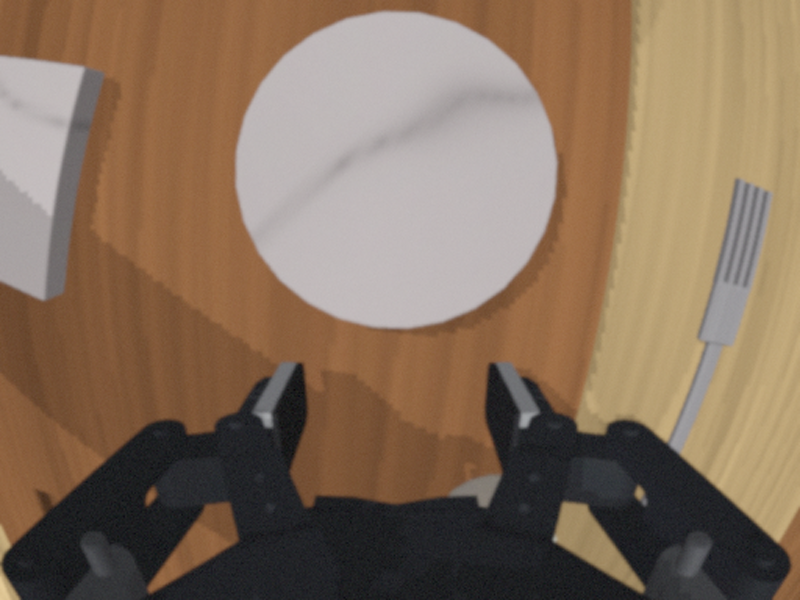

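The view shows the disc centred on the fork: disc at column 396, fingers straddling 396. Lowering and pushing.

```bash
python3 -m creep '{"rot":[[0,0,0],[0,0,0],[0,0,0],[0,0,0],[0,0,0],[0,0,0],[0,0,0],[0,0,0],[0,0,0],[0,0,0]],"translation":[[0,0,1.2],[1,0,1.2],[2,0,1.2],[3,0,1.2],[5,0,1.2],[7,0,1.2],[9,0,1.2],[11,0,1.2],[13,0,1.2],[15,0,1.2]],"claw":[0.3,0.3,0.3,0.3,0.3,0.3,0.3,0.3,0.3,0.3]}'; python3 -m creep '{"rot":[[0,0,0],[0,0,0],[0,0,0],[0,0,0],[0,0,0],[0,0,0]],"translation":[[1.5,0,0],[3,0,0],[4,0,0],[5,0,0],[5.5,0,0],[5.5,0,0]],"claw":[0.3,0.3,0.3,0.3,0.3,0.3]}'
python3 - <<'E'
from h import *
s,c=cap("wrist")
import pickle;pickle.dump((s,c),open("w3.pkl","wb"))
cv2.imwrite("pics/w3.png",cv2.resize(c["frame"][:,:,::-1],(800,600),interpolation=cv2.INTER_CUBIC))
E
```

```text
time: 4.88
tool_pos: [619.7, 57.0, 23.4]
tool_rot: [2.087, 2.347, 0.0]
contact_force: [0.7, -1.4, 0.9]
width: 59.6
finger_force: 0.9
time: 5.62
tool_pos: [613.1, 110.7, 23.1]
tool_rot: [-2.087, -2.347, -0.0]
contact_force: [0.2, 0.3, 0.3]
width: 59.5
finger_force: 0.0
```

View pics/w3.png

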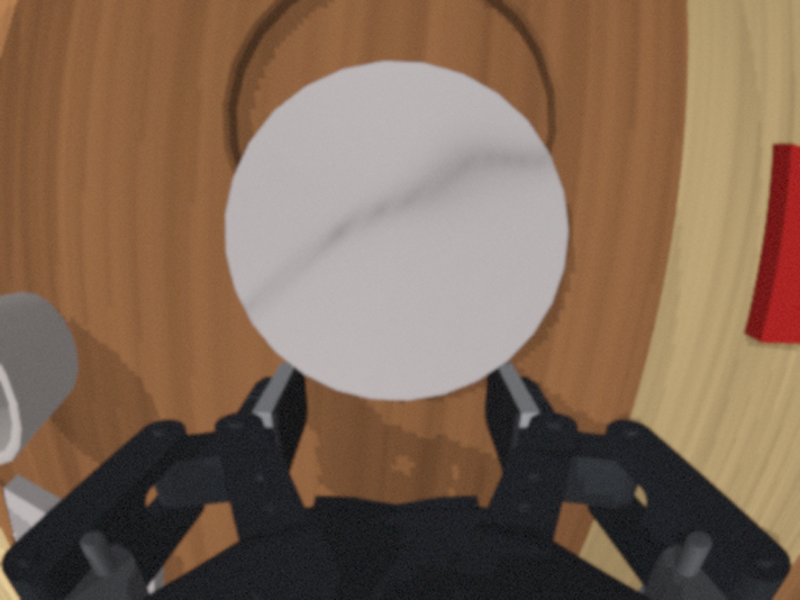

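The disc sits in the fork at about (396,231) and overlaps the round recess, whose left and right edges are at (226,110) and (555,110). The recess is a little left of the tool axis.

```bash
python3 - <<'E'
from h import *
import pickle
s,c=pickle.load(open("w3.pkl","rb"));k=1.5625
R=Ro.from_rotvec(s["tool_rot"]).as_matrix()
g=lambda u,v,z: (R.T@(wray(s,c,(u+.5)/k-.5,(v+.5)/k-.5,z)-s["tool_pos"]))[:2].round(1)
print("disc tool-frame",[g(*q,38) for q in [(225,231),(569,231),(396,60),(396,401)]])
pts=np.array([g(*q,24) for q in [(226,110),(555,110),(238,60),(262,20),(548,70),(520,20),(240,165),(554,150)]])
from scipy.optimize import least_squares
r=least_squares(lambda p:np.hypot(*(pts-p[:2]).T)-53.5,[120,0]);print("hole (chamfer rim 53.5)",r.x,r.fun.round(1))
E
```

```text
disc tool-frame [array([ 54.7, -49.3]), array([54.9, 49.2]), array([101.2,  -0.5]), array([ 2.3, -0.3])]
hole (chamfer rim 53.5) [84.92602757 -1.77679354] [-1.6 -2.6 -0.6  0.2 -1.5 -0.5 -5.3 -2.8]
```

```bash
python3 -m creep '{"rot":[[0,0,0],[0,0,0],[0,0,0],[0,0,0],[0,0,0],[0,0,0],[0,0,0],[0,0,0],[0,0,0],[0,0,0]],"translation":[[0.7,-0.05,0],[1.4,-0.1,0],[2,-0.15,0],[2.4,-0.15,0],[2.7,-0.15,0],[3,-0.2,0],[3.2,-0.2,0],[3.4,-0.2,0],[3.5,-0.2,0],[3.5,-0.2,0]],"claw":[0.3,0.3,0.3,0.3,0.3,0.3,0.3,0.3,0.3,0.3]}'
python3 - <<'E'
from h import *
s,c=cap("wrist")
import pickle;pickle.dump((s,c),open("w4.pkl","wb"))
cv2.imwrite("pics/w4.png",cv2.resize(c["frame"][:,:,::-1],(800,600),interpolation=cv2.INTER_CUBIC))
E
```

```text
time: 6.92
tool_pos: [607.2, 144.9, 23.2]
tool_rot: [-2.088, -2.347, 0.0]
contact_force: [0.8, -0.5, -0.4]
width: 59.8
finger_force: 0.1
```

View pics/w4.png

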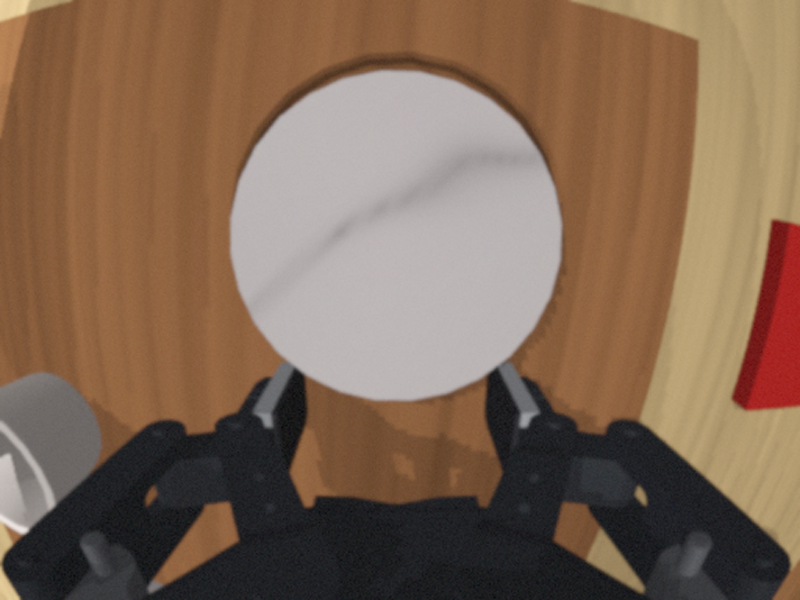

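The disc has tipped forward into the recess, with its rear edge still up on the deck and about 4 mm of gap at the front (rows 55–70). I'll push on a little.

```bash
python3 -m creep '{"rot":[[0,0,0],[0,0,0],[0,0,0],[0,0,0],[0,0,0],[0,0,0],[0,0,0],[0,0,0]],"translation":[[0.1,0,0],[0.2,0,0],[0.3,0,0],[0.4,0,0],[0.5,0,0],[0.6,0,0],[0.6,0,0],[0.6,0,0]],"claw":[0.3,0.3,0.3,0.3,0.3,0.3,0.3,0.3]}'
python3 - <<'E'
from h import *
s,c=cap("wrist")
import pickle;pickle.dump((s,c),open("w5.pkl","wb"))
cv2.imwrite("pics/w5.png",cv2.resize(c["frame"][:,:,::-1],(800,600),interpolation=cv2.INTER_CUBIC))
E
```

```text
time: 7.98
tool_pos: [606.5, 150.8, 23.3]
tool_rot: [2.088, 2.348, -0.0]
contact_force: [0.7, -0.2, -0.0]
width: 60.1
finger_force: 0.0
```

View pics/w5.png

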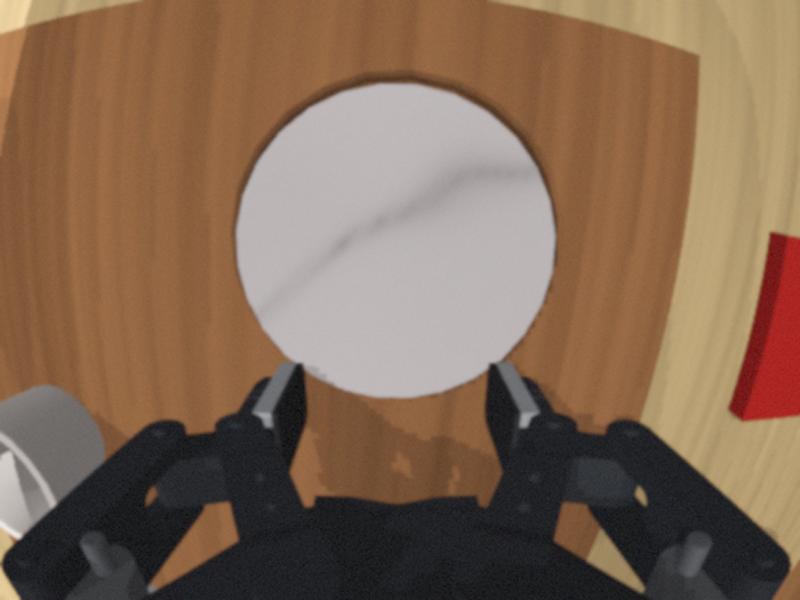

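The disc now measures 320 px across, which matches the seated scale of 318 for the lower height, and it's evenly ringed. It's flat and home. Next, the square: I'll plan the push along a curve.

```bash
python3 - <<'E'
from h import *
import pickle
s,c=pickle.load(open("w5.pkl","rb"));k=1.5625
print("disc",[wray(s,c,(u+.5)/k-.5,(v+.5)/k-.5,28).round(1) for u,v in [(236,240),(556,240),(396,82),(396,398)]])
E
python3 d.py 477.8 41 150 78.3
```

```text
disc [array([551.3, 195.3,  28. ]), array([649.2, 206.9,  28. ]), array([594.8, 247. ,  28. ]), array([606.5, 148.8,  28. ])]
t 8.025 pos [606.5 150.8  23.3] yaw 96.7 shift cm [ -9.4  -14.07 -12.67] rot [-0.     0.     0.321]
```

```bash
python3 -m creep '{"rot":[[0,0,0],[0,0,0],[0,0,0],[0,0,0],[0,0,0.1],[0,0,0.2],[0,0,0.321],[0,0,0.321],[0,0,0.321],[0,0,0.321]],"translation":[[-1,0,0],[-1,0,-4],[-1,0,-9],[-1,0,-12.7],[-3.5,-4,-12.7],[-6,-8,-12.7],[-8,-12,-12.7],[-9.4,-14.1,-12.7],[-9.4,-14.1,-12.7],[-9.4,-14.1,-12.7]],"claw":[0.3,0.3,0.3,0.3,0.3,0.3,0.3,0.3,0.3,0.3]}'; python3 - <<'E'
from h import *
s,c=cap("wrist")
import pickle;pickle.dump((s,c),open("w6.pkl","wb"))
cv2.imwrite("pics/w6.png",cv2.resize(c["frame"][:,:,::-1],(800,600),interpolation=cv2.INTER_CUBIC))
g=cv2.cvtColor(c["frame"],cv2.COLOR_RGB2HSV); m=((g[...,1]<40)&(g[...,2]>90)).astype(np.uint8)
for q in cv2.findContours(m,0,2)[0]:
    if cv2.contourArea(q)>800: print(cv2.contourArea(q),cv2.boundingRect(q),cv2.approxPolyDP(q,6,True).reshape(-1,2).tolist())
E
python3 d.py 477.8 41 23 78.3
```

```text
time: 9.28
tool_pos: [478.3, 40.9, 150.8]
tool_rot: [2.436, 1.983, 0.002]
contact_force: [1.2, 0.7, 1.0]
width: 59.7
finger_force: 0.0
7659.5 (203, 213, 97, 85) [[203, 216], [209, 296], [294, 295], [297, 213]]
848.0 (480, 165, 25, 123) [[504, 165], [492, 169], [480, 287]]
4599.5 (180, 88, 78, 78) [[214, 88], [192, 98], [180, 130], [192, 155], [225, 165], [252, 145], [256, 117], [241, 95]]
4216.0 (295, 0, 101, 54) [[295, 0], [306, 29], [345, 52], [379, 46], [395, 22], [394, 0]]
t 9.325 pos [478.4  41.1 150.7] yaw 78.31 shift cm [-0.03 -0.07 12.77] rot [ 0.001 -0.     0.   ]
```

```bash
python3 - <<'E'
from fit import *
import pickle
s,c=pickle.load(open("w6.pkl","rb"))
for z in (38,24): print(z,[wray(s,c,u,v,z)[:2].round(1) for u,v in [(203,216),(297,213),(294,295),(209,296)]])
S=np.array([wray(s,c,u,v,38)[:2] for u,v in [(209,296),(294,295),(297,213),(203,216)]])
q,r=pose(S[:, :],45*np.array([[-1,-1],[1,-1],[1,1],[-1,1.]]));print(q,r.round(1))
E
```

```text
38 [array([428.1,  27. ]), array([512.9,  12.4]), array([496.8, -76.6]), array([410.4, -60.1])]
24 [array([424.6,  22.5]), array([514.1,   7.2]), array([497.2, -86.8]), array([406. , -69.4])]
[ 4.62068057e+02 -2.43431330e+01 -1.84378072e-01] [[-0.8 -0.2]
 [ 1.2 -0.2]
 [ 1.6 -0.8]
 [-2.   1.2]]
```

View pics/w6.png

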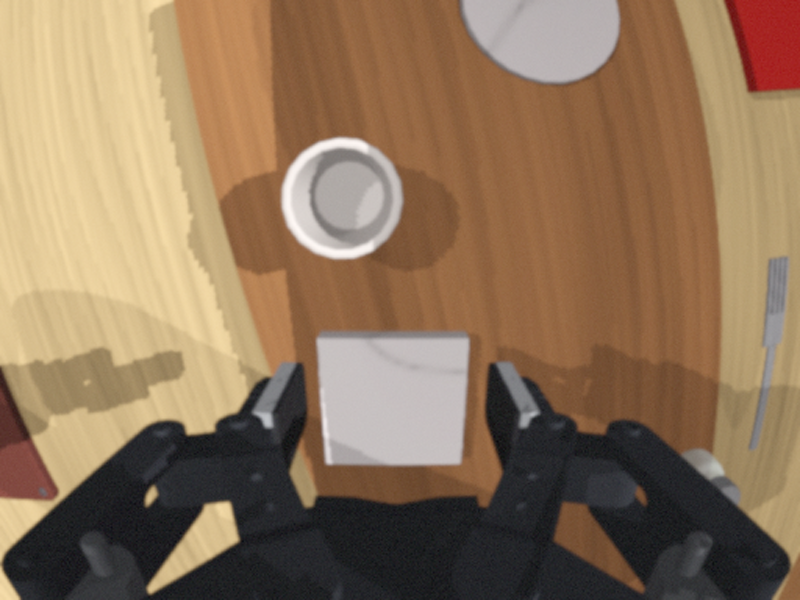

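The square sits centred at (393,398) and parallel to the fork. The pot's rim ends at row 258, so there's room to descend.

```bash
cat > plan.py <<'E'
from h import *
from scipy.optimize import fsolve
r=np.radians; c0=np.array([463,-25.5]); goal=np.array([497.8,-182.5]); h0,h1=-101.7,-88.4
def path(H,B,n=400):
    S=60+B+40; s=np.linspace(0,S,n); h=np.interp(s,[0,60,60+B,S],[h0,H,H,h1])
    d=np.c_[np.cos(r(h)),np.sin(r(h))]; ds=S/(n-1)
    P=c0+np.vstack([[0,0],np.cumsum((d[1:]+d[:-1])/2*ds,0)]); return s,h,P
H,B=fsolve(lambda x:path(*x)[2][-1]-goal,[-70,60]);print(H,B)
s,h,P=path(H,B); T=P-56.5*np.c_[np.cos(r(h)),np.sin(r(h))]
st=env.observe(); R=Ro.from_rotvec(st["tool_rot"]).as_matrix(); X=R[:,0]; y0=np.degrees(np.arctan2(X[1],X[0]))
for q in np.arange(0,s[-1]+5,10):
    i=min(np.searchsorted(s,q),len(s)-1); v=R.T@np.r_[T[i]-st["tool_pos"][:2],0]/10
    print(int(s[i]),v[:2].round(2),"rz",-r(h[i]+180-y0).round(3))
E
python3 plan.py
```

```text
-69.20745239929667 63.03706801729766
0 [-1.18 -0.15] rz 0.0
10 [-2.23 -0.65] rz -0.096
20 [-3.27 -1.03] rz -0.189
30 [-4.39 -1.32] rz -0.286
40 [-5.49 -1.49] rz -0.378
50 [-6.65 -1.57] rz -0.475
60 [-7.76 -1.53] rz -0.567
70 [-8.62 -0.98] rz -0.567
80 [-9.45 -0.46] rz -0.567
90 [-10.31   0.09] rz -0.567
100 [-11.13   0.62] rz -0.567
110 [-12.     1.17] rz -0.567
120 [-12.82   1.69] rz -0.567
130 [-13.52   2.52] rz -0.506
140 [-14.19   3.37] rz -0.424
150 [-14.96   4.2 ] rz -0.338
160 [-15.76   4.93] rz -0.256
```

```bash
python3 -m creep '{"rot":[[0,0,0],[0,0,0],[0,0,0],[0,0,0],[0,0,0]],"translation":[[0,0,4],[0,0,8],[0,0,11],[0,0,12.7],[0,0,12.7]],"claw":[0.3,0.3,0.3,0.3,0.3]}' && python3 -m creep '{"rot":[[0,0,0],[0,0,-0.096],[0,0,-0.19],[0,0,-0.286],[0,0,-0.378],[0,0,-0.475],[0,0,-0.567],[0,0,-0.567],[0,0,-0.567],[0,0,-0.567]],"translation":[[-1.2,-0.15,0],[-2.2,-0.65,0],[-3.25,-1.05,0],[-4.4,-1.3,0],[-5.5,-1.5,0],[-6.65,-1.55,0],[-7.75,-1.55,0],[-9.45,-0.45,0],[-11.15,0.6,0],[-12.8,1.7,0]],"claw":[0.3,0.3,0.3,0.3,0.3,0.3,0.3,0.3,0.3,0.3]}'; python3 plan.py | tail -5
```

```text
time: 9.95
tool_pos: [476.9, 41.3, 22.2]
tool_rot: [-2.434, -1.983, 0.003]
contact_force: [-0.4, -1.0, 0.6]
width: 59.8
finger_force: 0.0
time: 11.2
tool_pos: [469.3, -89.5, 23.9]
tool_rot: [1.785, 2.584, 0.001]
contact_force: [-0.1, 2.7, 1.3]
width: 59.8
finger_force: 1.3
120 [0.15 0.03] rz -0.001
130 [-0.88  0.35] rz 0.06
140 [-1.9   0.72] rz 0.142
150 [-2.99  1.  ] rz 0.228
160 [-4.06  1.19] rz 0.31
```

```bash
python3 -m creep '{"rot":[[0,0,0.06],[0,0,0.142],[0,0,0.228],[0,0,0.31],[0,0,0.335],[0,0,0.335]],"translation":[[-0.9,0.35,0],[-1.9,0.7,0],[-3,1,0],[-4.05,1.2,0],[-4.4,1.25,0],[-4.4,1.25,0]],"claw":[0.3,0.3,0.3,0.3,0.3,0.3]}'; python3 - <<'E'
from h import *
import pickle
s,c=cap("wrist");pickle.dump((s,c),open("w7.pkl","wb"))
a,b=cap("scene");pickle.dump(b,open("s7.pkl","wb"))
k=cv2.resize(c["frame"][:,:,::-1],(400,300)); 
u=cv2.resize(b["frame"][118:218,155:295,::-1],(800,571),interpolation=cv2.INTER_CUBIC)
cv2.imwrite("pics/w7.png",u)
E
```

```text
time: 11.95
tool_pos: [495.8, -125.3, 23.3]
tool_rot: [2.189, 2.252, -0.0]
contact_force: [0.3, 0.1, 0.3]
width: 59.5
finger_force: 0.0
```

View pics/w7.png

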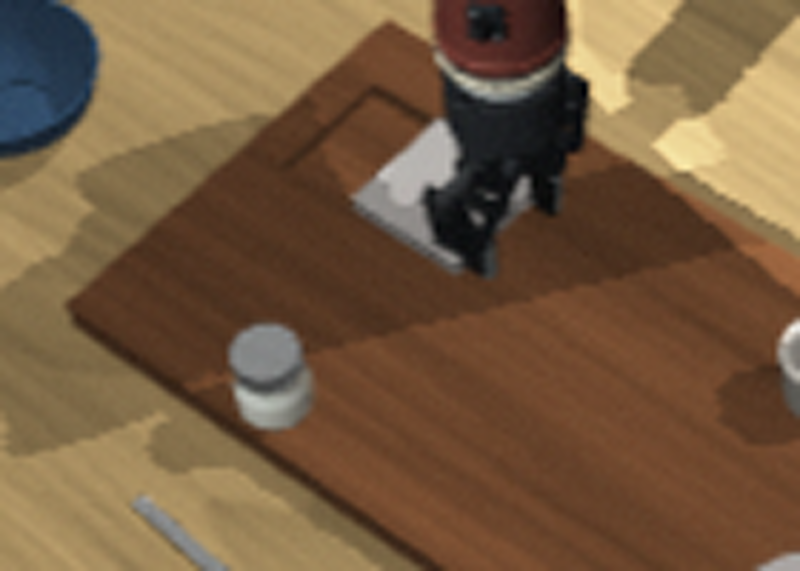

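The square sits against the fork, with top corners at (355,200) and (438,122). The recess's far corners are at (374,90) and (285,165).

```bash
python3 - <<'E'
from h import *
import pickle
b=pickle.load(open("s7.pkl","rb"))
g=lambda u,v,z:pix2w(b,155+(u+.5)/5.714-.5,118+(v+.5)/5.714-.5,z)[:2].round(1)
print("sq",g(355,200,38),g(438,122,38),g(460,270,38),"rec",g(374,90,24),g(285,165,24),"board",g(388,22,24),g(68,308,24))
# pixel profiles in scene along the world line through the recess's visible far (-y) part
f=cv2.cvtColor(b["frame"],cv2.COLOR_RGB2GRAY)
def prof(p,q,z,n):
    P=np.linspace(p,q,n); uv=np.array([w2pix(b,[*w,z]) for w in P],np.float32)
    return cv2.remap(f,uv[:,0].reshape(1,-1),uv[:,1].reshape(1,-1),cv2.INTER_LINEAR)[0]
for y in (-255,-265,-275): print(y,"x 435..560/2.5:",prof((435,y),(560,y),24,51).tolist())
for x in (480,500,520): print(x,"y -340..-250/2.5:",prof((x,-340),(x,-250),24,37).tolist())
for y in (-200,-190,-180): print(y,"sq x 430..560:",prof((430,y),(560,y),38,53).tolist())
for x in (480,490,500,520): print(x,"sq y -245..-205:",prof((x,-245),(x,-205),38,17).tolist())
E
```

```text
sq [ 542.7 -222.4] [ 457.1 -225.2] [ 542.3 -130. ] rec [ 454.8 -288.6] [ 543.  -289.2] board [ 400.8 -325. ] [ 718.7 -314.2]
-255 x 435..560/2.5: [82, 82, 81, 78, 77, 66, 53, 45, 51, 58, 67, 74, 78, 77, 77, 76, 76, 75, 74, 72, 70, 69, 71, 73, 73, 73, 73, 72, 74, 78, 81, 81, 80, 81, 83, 82, 78, 71, 64, 62, 62, 60, 60, 59, 56, 55, 57, 59, 60, 60, 60]
-265 x 435..560/2.5: [82, 82, 82, 78, 74, 66, 57, 50, 54, 64, 74, 79, 79, 78, 78, 78, 77, 76, 75, 73, 72, 70, 69, 70, 71, 72, 73, 75, 77, 80, 82, 83, 82, 82, 82, 77, 72, 66, 63, 63, 63, 61, 59, 58, 56, 54, 56, 60, 60, 61, 61]
-275 x 435..560/2.5: [81, 82, 81, 79, 76, 68, 57, 50, 51, 61, 71, 78, 79, 78, 77, 76, 75, 75, 74, 73, 71, 70, 69, 71, 73, 74, 73, 73, 75, 78, 81, 81, 78, 75, 69, 65, 65, 63, 63, 62, 61, 62, 61, 58, 56, 55, 55, 56, 59, 60, 59]
480 y -340..-250/2.5: [146, 147, 147, 146, 141, 120, 98, 79, 72, 72, 70, 70, 71, 72, 72, 72, 71, 70, 65, 59, 54, 56, 64, 71, 73, 74, 74, 75, 75, 75, 75, 74, 74, 74, 74, 74, 74]
500 y -340..-250/2.5: [144, 144, 145, 144, 143, 133, 108, 80, 68, 62, 62, 64, 64, 64, 67, 68, 67, 67, 66, 58, 52, 53, 60
[... 694 characters left out ...]
, 141, 141, 141, 140, 132, 113, 97, 83, 69, 61, 59, 60, 60]
-180 sq x 430..560: [27, 27, 28, 29, 29, 30, 31, 31, 31, 31, 31, 33, 33, 29, 28, 33, 37, 40, 41, 45, 52, 54, 55, 59, 59, 56, 59, 57, 54, 53, 50, 46, 40, 31, 28, 56, 87, 111, 131, 139, 139, 140, 140, 137, 127, 113, 98, 86, 72, 62, 60, 61, 62]
480 sq y -245..-205: [77, 77, 77, 76, 76, 78, 91, 116, 148, 171, 180, 179, 180, 180, 180, 181, 182]
490 sq y -245..-205: [73, 73, 73, 73, 74, 76, 87, 111, 145, 169, 178, 182, 181, 181, 180, 179, 181]
500 sq y -245..-205: [73, 71, 70, 70, 70, 74, 81, 116, 155, 175, 180, 181, 182, 182, 181, 180, 181]
520 sq y -245..-205: [82, 82, 81, 80, 81, 82, 84, 97, 128, 156, 160, 153, 148, 160, 170, 177, 180]
```

```bash
python3 -m creep '{"rot":[[0,0,0],[0,0,0],[0,0,0],[0,0,0],[0,0,0],[0,0,0],[0,0,0],[0,0,0],[0,0,0],[0,0,0]],"translation":[[-0.6,0,0],[-1.2,-0.05,0],[-1.8,-0.05,0],[-2.4,-0.1,0],[-3,-0.1,0],[-3.6,-0.1,0],[-4.2,-0.1,0],[-4.7,-0.15,0],[-5.2,-0.15,0],[-5.5,-0.15,0]],"claw":[0.3,0.3,0.3,0.3,0.3,0.3,0.3,0.3,0.3,0.3]}'; python3 -m creep '{"rot":[[0,0,0],[0,0,0],[0,0,0],[0,0,0],[0,0,0]],"translation":[[-0.1,0,0],[-0.2,0,0],[-0.3,0,0],[-0.4,0,0],[-0.4,0,0]],"claw":[0.3,0.3,0.3,0.3,0.3]}'
cat > chk.py <<'E'
from h import *
import pickle
s,b=cap("scene");pickle.dump(b,open("s8.pkl","wb"))
f=cv2.cvtColor(b["frame"],cv2.COLOR_RGB2GRAY)
def prof(p,q,z,n):
    P=np.linspace(p,q,n); uv=np.array([w2pix(b,[*w,z]) for w in P],np.float32)
    return cv2.remap(f,uv[:,0].reshape(1,-1),uv[:,1].reshape(1,-1),cv2.INTER_LINEAR)[0].tolist()
for y in (-275,-260,-225,-210): print(y,"x 440..",prof((440,y),(470,y),28,13),"x 530..",prof((530,y),(560,y),28,13))
for x in (465,480,500,520,535): print(x,"y -305..",prof((x,-305),(x,-270),28,15),"y -215..",prof((x,-215),(x,-180),28,15))
E
python3 chk.py
```

```text
time: 13.3
tool_pos: [495.5, -179.8, 23.3]
tool_rot: [-2.19, -2.252, 0.0]
contact_force: [0.3, 1.2, -1.4]
width: 59.7
finger_force: 0.5
time: 13.92
tool_pos: [495.7, -183.6, 23.3]
tool_rot: [2.19, 2.252, -0.0]
contact_force: [0.1, 0.9, -0.0]
width: 59.8
finger_force: 0.4
-275 x 440.. [31, 32, 34, 33, 33, 41, 66, 101, 140, 167, 174, 174, 175] x 530.. [143, 141, 140, 140, 132, 112, 87, 69, 60, 57, 58, 60, 61]
-260 x 440.. [30, 31, 32, 33, 32, 32, 33, 30, 27, 24, 24, 27, 51] x 530.. [161, 151, 142, 138, 134, 104, 77, 62, 57, 57, 59, 60, 61]
-225 x 440.. [17, 18, 17, 16, 19, 18, 17, 18, 18, 18, 18, 18, 20] x 530.. [68, 101, 118, 113, 100, 87, 72, 58, 55, 57, 58, 60, 62]
-210 x 440.. [14, 14, 22, 39, 75, 105, 119, 130, 138, 134, 136, 123, 108] x 530.. [87, 118, 122, 106, 88, 76, 65, 60, 59, 58, 60, 61, 62]
465 y -305.. [68, 68, 68, 68, 68, 67, 65, 86, 119, 154, 171, 174, 174, 166, 136] y -215.. [84, 111, 136, 137, 130, 110, 92, 75, 62, 50, 39, 36, 37, 37, 38]
480 y -305.. [68, 68, 69, 70, 69, 66, 64, 74, 102, 142, 165, 172, 173, 175, 176] y -215.. [18, 14, 24, 50, 78, 93, 91, 88, 84, 72, 62, 55, 55, 57, 61]
500 y -305.. [81, 80, 82, 79, 78, 73, 68, 76, 102, 138, 163, 172, 174, 173, 173] y -215.. [65, 41, 26, 20, 17, 34, 58, 87, 122, 108, 85, 72, 77, 77, 76]
520 y -305.. [64, 64, 68, 70, 70, 70, 70, 75, 95, 132, 159, 170, 176, 175, 175] y -215.. [14, 12, 13, 14, 14, 15, 15, 16, 21, 28, 37, 49, 55, 57, 57]
535 y -305.. [61, 62, 63, 63, 62, 60, 56, 55, 72, 99, 122, 139, 140, 140, 140] y -215.. [132, 123, 122, 131, 123, 110, 94, 83, 72, 66, 54, 49, 50, 51, 53]
```

```bash
python3 -m creep '{"rot":[[0,0,0],[0,0,0],[0,0,0],[0,0,0],[0,0,0],[0,0,0],[0,0,0]],"translation":[[-0.1,0,0],[-0.2,0,0],[-0.3,0,0],[-0.4,0,0],[-0.5,0,0],[-0.5,0,0],[-0.5,0,0]],"claw":[0.3,0.3,0.3,0.3,0.3,0.3,0.3]}'
python3 chk.py
```

```text
time: 14.85
tool_pos: [496.0, -188.8, 23.5]
tool_rot: [2.19, 2.252, -0.0]
contact_force: [0.1, 0.6, 0.4]
width: 60.3
finger_force: 0.0
-275 x 440.. [33, 32, 31, 31, 31, 31, 32, 32, 67, 102, 132, 153, 165] x 530.. [147, 139, 140, 141, 136, 120, 95, 72, 60, 55, 57, 60, 61]
-260 x 440.. [32, 30, 30, 32, 33, 34, 33, 28, 25, 24, 26, 36, 42] x 530.. [176, 171, 164, 156, 140, 111, 83, 60, 57, 57, 58, 58, 58]
-225 x 440.. [14, 15, 16, 24, 35, 40, 56, 53, 41, 46, 25, 16, 18] x 530.. [83, 115, 130, 132, 121, 97, 73, 59, 55, 57, 59, 60, 61]
-210 x 440.. [24, 16, 14, 13, 24, 45, 81, 113, 142, 161, 176, 166, 151] x 530.. [100, 140, 157, 158, 126, 86, 61, 57, 56, 58, 59, 59, 60]
465 y -305.. [70, 69, 68, 70, 74, 95, 127, 154, 170, 175, 178, 161, 132, 94, 49] y -215.. [176, 174, 176, 156, 138, 114, 95, 59, 36, 31, 29, 33, 37, 44, 55]
480 y -305.. [68, 68, 69, 70, 75, 81, 121, 162, 178, 179, 179, 178, 178, 177, 176] y -215.. [35, 66, 99, 123, 129, 128, 110, 88, 70, 61, 57, 54, 57, 61, 66]
500 y -305.. [80, 80, 80, 79, 81, 95, 120, 148, 170, 179, 180, 179, 177, 157, 112] y -215.. [31, 18, 13, 41, 75, 100, 122, 115, 93, 82, 78, 78, 78, 77, 76]
520 y -305.. [62, 63, 69, 74, 78, 81, 97, 126, 157, 174, 179, 179, 181, 179, 179] y -215.. [13, 14, 16, 16, 16, 16, 22, 30, 40, 54, 60, 59, 59, 58, 59]
535 y -305.. [61, 61, 61, 61, 60, 63, 84, 115, 137, 143, 141, 140, 140, 140, 141] y -215.. [133, 144, 157, 160, 140, 121, 100, 76, 60, 55, 51, 52, 59, 61, 60]
```

```bash
python3 -m creep '{"rot":[[0,0,0],[0,0,0],[0,0,0],[0,0,0],[0,0,0],[0,0,0],[0,0,0]],"translation":[[0,0,-3],[0,0,-8],[0,0,-13],[0,0,-17],[-4,0,-19],[-9,0,-19],[-9,0,-19]],"claw":[0.3,0.3,0.3,0.3,0.3,0.3,0.3]}'
python3 - <<'E'
from fit import *
import pickle
s,c=cap("wrist");pickle.dump((s,c),open("w9.pkl","wb"))
_,b=cap("scene");pickle.dump(b,open("s9.pkl","wb"))
def blobs(fr):
    g=cv2.cvtColor(fr,cv2.COLOR_RGB2HSV); m=((g[...,1]<45)&(g[...,2]>110)).astype(np.uint8)
    return [q for q in cv2.findContours(m,0,2)[0] if cv2.contourArea(q)>300]
for z in (28,38):
  for nm,cc,fn in (("wrist",c,lambda u,v:wray(s,c,u,v,z)),("scene",b,lambda u,v:pix2w(b,u,v,z))):
    for q in blobs(cc["frame"]):
        W=np.array([fn(u,v)[:2] for u,v in q.reshape(-1,2)],np.float32)
        (cx,cy),(w,h),a=cv2.minAreaRect(W)
        if 300<cx<750 and -350<cy<300 and w>70: print(nm,z,"c",round(cx,1),round(cy,1),"size",round(w,1),round(h,1),"ang",round(a,1))
E
```

```text
time: 15.78
tool_pos: [498.1, -281.5, 213.7]
tool_rot: [2.193, 2.248, -0.001]
contact_force: [-0.9, 0.5, -0.2]
width: 59.6
finger_force: 0.0
wrist 28 c 496.7 -243.3 size 90.7 90.7 ang 1.5
wrist 28 c 702.2 -152.2 size 82.4 49.1 ang 17.9
scene 28 c 600.7 197.3 size 92.9 96.7 ang 39.3
scene 28 c 497.4 -243.0 size 89.1 90.9 ang 2.2
wrist 38 c 496.6 -242.4 size 87.9 87.9 ang 1.5
wrist 38 c 695.9 -154.0 size 79.9 47.6 ang 17.9
scene 38 c 605.5 199.6 size 92.0 95.8 ang 39.3
scene 38 c 503.1 -236.4 size 88.3 90.0 ang 2.2
```

Assuming a top height of 28 mm, both cameras put the square at the recess centre, 90.7 x 90.7 mm and at the board's yaw. They disagree by about 7 mm at 38 mm, so it's seated. The disc also matches its seated measurement.

```bash
python3 -c "
from plant import env
print(env.sign_off())"
```

```text
the job is handed in; nothing more can be done
None
```

I pushed the round and square plates into their matching recesses and handed the job in at about 16 s. By the cameras, both lie flat and home, and the arm was clear of everything; `env.sign_off()` gave no verdict.

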